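Wedge the short gel tray against its seal and hold it

ROBOT

A 7-joint arm with a two-finger parallel gripper is mounted at the origin on the work surface. World frame = base frame: x ahead of the robot, y to its left, z up, the work surface at z = 0. Lengths are in m, angles in rad, forces in N, time in s.
With the tool pointing down it reaches from about 0.35 to 0.9 m from the base axis. Payload 19.9 kg.
Tool frame: the origin (TCP) lies between the finger pads; the fingertips stand 14 mm ahead of it and the grasp point (between the pads) lies 5 mm behind it; z points along the fingers, y is the line along which they close (so a half turn about z gives the same grasp; the last joint's range is limited). The gripper opens to 94 mm and grips with 3 to 60 N. Pads are 16 mm wide; open, the fingers measure 119 mm over their backs; the gripper's body (75 mm by 177 mm) begins 78 mm behind the grasp point.
Start: joints at [-1.335, 0.417, -0.01, 1.614, 0.005, 1.111, -0.053], TCP at [0.171, 0.601, 0.219] pointing down, gripper open.
Joint ranges: [-2.81, 2.81], [-0.39, 2.02], [-1.27, 1.25], [0.06, 2.57], [-1.19, 4.33], [0.19, 2], [-2.82, 2.82]. Speed limits (rad/s): [1.89, 1.89, 2.39, 2.39, 3.01, 3.01, 3.01].

INTERFACE

Orientations are given as a 3x3 rotation matrix whose columns are the frame's x, y, z axes.
In Python, from rig import robot, claw, get_image, ticket gives the robot as it stands. Calls block until the motion is done:
- robot.movep(position, orientation): joint-space move of the TCP to a pose.
- robot.move_l(position, vel=0.15, ori=None, force_limit=None): straight line of the TCP; ori=None keeps the orientation; vel is the mean speed in m/s. With force_limit (N) it stops when the force on the tool has changed by that much, and returns True; else False.
- robot.set_joints(angles): joint-space move.
- claw.let_go() and claw.grasp(): open the fingers fully, or close them until they stop; the grip force is fixed at half the most.
- robot.dwell(seconds).
- robot.solve_ik(position, orientation): joint angles nearest the present ones, or None.
- robot.observe(): the state.
- get_image(name): name is "side" or "top"; returns a dict with "frame" (480x640x3 uint8, blue, green, red), "fx", "fy", "cx", "cy" (pixels), "eye" and "rotation" of the camera in the world. Camera axes: x right, y up, looking along -z (the intrinsics and any distortion apply to the point x, -y, -z); pixel columns grow to the right and rows downward; lengths in m; the calibration is good to about 2 mm. A picture is of the moment at which its call begins. There is no depth.
A pose or a line that the arm cannot do raises robot.Unreachable and nothing moves.
- ticket.close_job(): hands the job in; it is judged then, once.
The state is a dict: "time": time; "joints": joint angles; "qd": joint speeds; "joint_torque": joint torques, N m; "tool_pos": TCP position; "orientation": TCP orientation; "force": force on the tool from outside, world axes, zero at the start; "torque": the same for the moment, N m; "opening": finger opening in m; "gripper_force": force on a finger pad.
Only numpy, scipy, OpenCV 4.12 (cv2) and the standard library are available. Lean on these libraries where they do the work, as an engineer would, in place of code of your own. Each camera call takes 0.05 s, during which the arm holds its last target. There are 200 camera calls.

TASK

Wedge the short blue tray tight on the gel casting stand: take the orange wedge and slide it down into the gap behind that tray, the only gap wide enough for it, with its sloping face against the tray's sloping end. Push it down firmly until the tray is driven square and flush, pressed hard against its dark foam seal, and finish while still holding the wedge pushed down: if you let go, the springy seal pushes it back up and the tray slackens. Leave the long amber tray, the dish stack, the tube rack and the bottle alone.

Things in the scene. Friction and masses are not known exactly. Their poses are not given: they have to be found in the camera images.
- stand: Fixed two-lane gel casting stand, 140 x 180 mm. Origin: centre of its underside; +x points to the seal end, z up. Lane floor at z = 20 mm. Lanes run along x, centred at y = +43 and -43 mm, 80 mm wide between low rails (tops z = 30). Upright back wall across both lanes: inner face x = -50.1 mm, top z = 60, 19.5 mm thick. Seal wall at the other end: inner face x = +62, top z = 70.
- seal_left: Dark foam seal strip on the seal wall of the lane at stand y = +43 mm: 10 mm thick, 72 mm wide, 36 mm tall. Origin: middle of the lower edge of its free face, at stand x = +52, z = 21 mm when relaxed. It yields toward stand +x by about 1 mm per 4.5 N, 6 mm at most, and springs back.
- seal_right: The same seal strip for the lane at stand y = -43 mm.
- tray: Short blue tray, loose, about 120 g, in either lane, 0 to 2.5 mm short of the seal, a little askew. 75 x 85 mm. Origin: underside, middle of its open end; +x points out of that end to the seal. Side walls 24 mm tall. Back end leans inward: outer face x = -85 at the underside to x = -72.7 at its top edge, 35 mm up. Touching the seal, the gap behind is 17 mm at the floor, 29 at that edge.
- tray_back (a point): Centre of the outer sloping end face of the short tray, 17.5 mm above its underside (tray x = -78.9, y = 0).
- long_tray: Long amber tray, same make, 75 x 99 mm, in the other lane, with end gates and a white comb across it. Origin and axes as for the short tray. Its gap to the back wall is at most 3 mm at the floor and 15 mm at the top: too narrow. Leave it alone.
- wedge: Orange hollow wedge, loose, about 50 g, standing upright on the bench left or right of the stand. Origin: centre of its underside. Body 66 mm wide (y), 42 tall; underside 22 thick (x = -11 to +11). Back face upright at x = -11; front face slopes from x = +11 at the underside to +25.7 at the top, matching the trays' ends. In place, its +x points along the stand's +x. A grip plate stands on top.
- wedge_grip (a point): Centre of the wedge's grip plate (wedge x = +1, y = 0, z = 64 mm), axes as the wedge's. The plate spans wedge z = 42 to 84 mm, is 40 mm wide in y and 14 mm thick in x: pinch it across the thickness.
- wedge_face (a point): Centre of the wedge's sloping face (wedge x = +18.4, y = 0, z = 21 mm). With its back to the back wall, the wedge meets a tray that just touches the seal when its underside is 14 mm above the lane floor; each further 1 mm down pushes the tray 0.35 mm into the seal. The plastics are slippery (friction about 0.1): 8 N down gives roughly 14 N on the seal; let go, the wedge rides up again.
- dishes: Stack of three covered Petri dishes, 90 mm diameter, 50 mm tall, on the other side of the stand from the wedge. Origin: centre of its underside.
- tube_rack: Metal rack of corked culture tubes, 75 x 150 mm, 150 mm tall. Origin: centre of its underside.
- bottle: Squat glass bottle with a brown paper cap, 80 mm diameter, 138 mm tall. Origin: centre of its underside.
Not all that is in view belongs to the job. What is shaped like the tray but pink or purple is not meant.

How it is judged:
By the outcome, as a careful person would: the job done as asked, in the order asked, and still so for the second after the job is handed in, while the arm keeps its last pose, push and grip.
It also fails if it takes over 45 s, if anything falls off the work surface, if the arm or the gripper's body presses on something with over 40 N, if the wrist force passes 120 N, or if a joint passes its speed limit or range.

## Working session

There is one attempt and no reset: what is moved stays moved. The work goes in short steps, each a Python script; the robot and the scene stay as the last script left them, time stands still between calls to the robot, and variables do not carry over. Pictures are saved under pics/ and viewed, at most 10 in all, crops included, and the job is handed in when it is done.

```bash
mkdir -p pics; ls
python3 - <<'E'
from rig import robot, claw, get_image, ticket
import cv2
for n in ("top","side"):
    d=get_image(n); cv2.imwrite(f"pics/{n}0.png",d["frame"])
    print(n,{k:(v.tolist() if hasattr(v,'tolist') else v) for k,v in d.items() if k!="frame"})
s=robot.observe();print(s["time"],s["tool_pos"],s["orientation"],s["opening"])
E
```

```text
pics
top {'fx': 483.31151184448765, 'fy': 483.31151184448765, 'cx': 318.7317876755379, 'cy': 242.19585665264907, 'eye': [0.43957641984597595, -0.004386841885290473, 1.0711070179565194], 'rotation': [[-0.0013561874673225075, 0.9829789515083817, -0.18371320487933343], [-0.9999476607748576, 0.0005299716952501389, 0.010217379355394707], [0.010140831644559022, 0.18371744615437235, 0.9829267844107576]]}
side {'fx': 568.8171113423782, 'fy': 568.8171113423782, 'cx': 320.90154912529255, 'cy': 256.45260891264013, 'eye': [0.3967622146673673, 0.7457275394950669, 0.8340863857547859], 'rotation': [[-0.9692801103387988, 0.15898802554254232, -0.18766692685630548], [-0.24523762272790703, -0.6831168927215042, 0.6879024780281592], [-0.018830191193154065, 0.7127931808123595, 0.7011214625776538]]}
0.1 [0.17136209 0.60069909 0.21889515] [[-9.61643440e-01  2.74302473e-01 -2.17260079e-04]
 [ 2.74302546e-01  9.61642845e-01 -1.07336983e-03]
 [-8.55013993e-05 -1.09179405e-03 -9.99999400e-01]] 0.09412084210861157
```

View pics/top0.png

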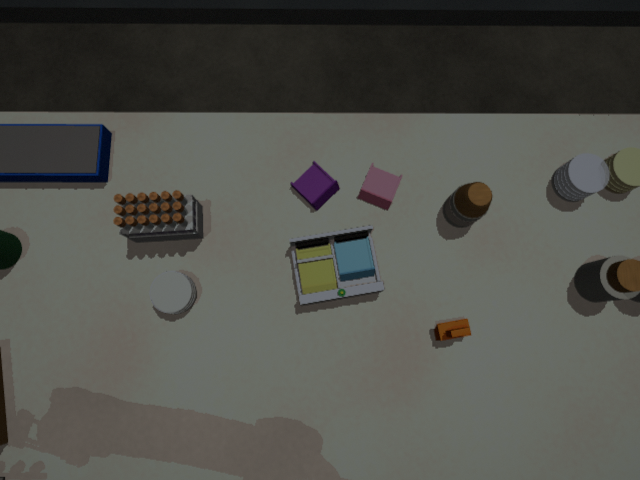

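View pics/side0.png

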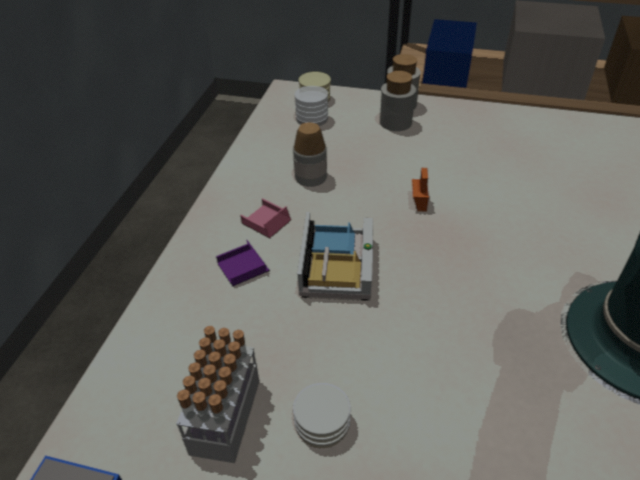

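The top view shows the stand around (337,265), with the seal end up (+x world), the blue tray in the right lane and the wedge at (453,330). In the side view the wedge is at (421,190). Next I'll enlarge both.

Run:
```python
import cv2,numpy as np
def crop(n,x,y,w,h,k):
    im=cv2.imread(f"pics/{n}0.png")[y:y+h,x:x+w]
    im=cv2.resize(im,None,fx=k,fy=k,interpolation=cv2.INTER_CUBIC)
    im=np.clip(255*(im/255.)**.6,0,255).astype(np.uint8)
    for i in range(0,w,10): cv2.line(im,(i*k,0),(i*k,6 if i%50 else 14),(0,255,0),1)
    for j in range(0,h,10): cv2.line(im,(0,j*k),(6 if j%50 else 14,j*k),(0,255,0),1)
    return im
cv2.imwrite("pics/c1.png",crop("top",285,220,110,90,7))
a=crop("top",425,310,60,40,6.6 and 6); b=crop("side",400,160,40,60,6)
c=np.zeros((360,360+240+20,3),np.uint8); c[:240,:360]=a; c[:,380:]=b
cv2.imwrite("pics/c2.png",c)
```

```text
(no output)
```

View pics/c1.png

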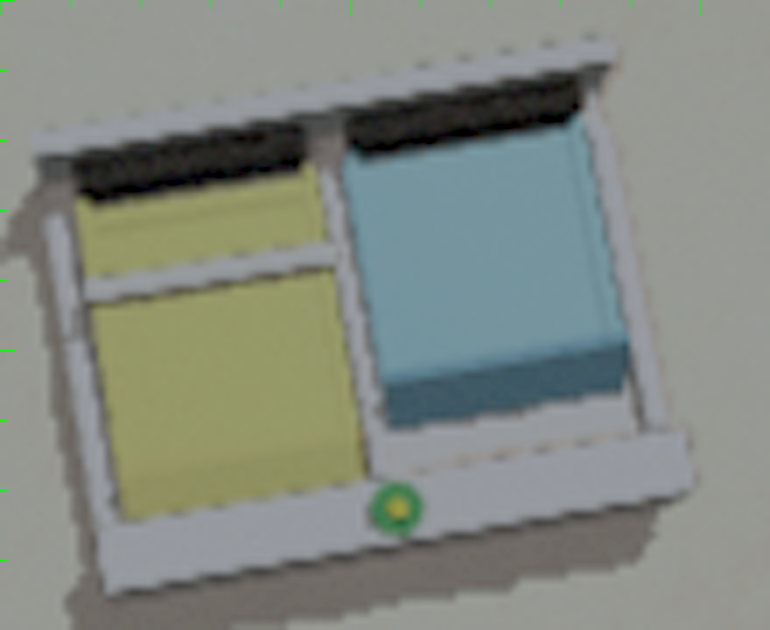

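View pics/c2.png

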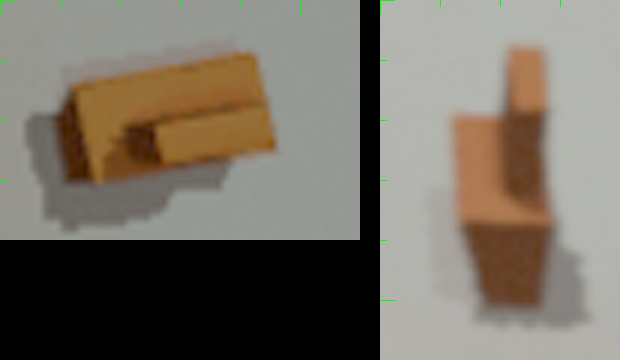

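```bash
cat > h.py <<'E'
import numpy as np
from scipy.optimize import least_squares
CAM={'top':(483.31151,318.73179,242.19586,[0.43957642,-0.00438684,1.07110702],[[-0.00135619,0.98297895,-0.1837132],[-0.99994766,0.00052997,0.01021738],[0.01014083,0.18371745,0.98292678]]),
'side':(568.81711,320.90155,256.45261,[0.39676221,0.74572754,0.83408639],[[-0.96928011,0.15898803,-0.18766693],[-0.24523762,-0.68311689,0.68790248],[-0.01883019,0.71279318,0.70112146]])}
def proj(n,P):
    f,cx,cy,e,R=CAM[n]; c=(np.atleast_2d(P)-e)@np.array(R)
    return np.c_[cx+f*c[:,0]/-c[:,2], cy-f*c[:,1]/-c[:,2]]
def world(p,L,z0=0):   # p=x,y,yaw ; L mm
    L=np.atleast_2d(L)/1000.; c,s=np.cos(p[2]),np.sin(p[2])
    return np.c_[p[0]+c*L[:,0]-s*L[:,1], p[1]+s*L[:,0]+c*L[:,1], L[:,2]+z0]
def fit(obs,p0,z0=0):  # obs: {cam:[(pts mm),(px)]}
    r=lambda p: np.concatenate([(proj(n,world(p,L,z0))-U).ravel() for n,(L,U) in obs.items()])
    s=least_squares(r,p0,loss='soft_l1'); return s.x, r(s.x).reshape(-1,2)
def uc(pts,ox,oy,k,sx=0): return (np.array(pts,float)-[sx,0]+.5)/k-.5+[ox,oy]
E
python3 - <<'E'
from h import *
np.set_printoptions(precision=4,suppress=True)
wt=([(25.7,33,42),(25.7,-33,42),(-11,33,42),(8,20,84),(8,-20,84),(-6,-20,84),(-6,20,84)],uc([(75,88),(258,52),(100,182),(157,125),(268,105),(275,150),(165,165)],425,310,6))
ws=([(25.7,-33,42),(25.7,33,42),(-11,33,42),(11,33,0),(-11,33,0),(8,-20,84),(-6,-20,84),(8,20,84),(-6,20,84)],uc([(455,118),(465,220),(550,220),(483,303),(540,305),(510,47),(545,47),(512,108),(547,108)],400,160,6,380))
for o in ({'top':wt},{'side':ws},{'top':wt,'side':ws}):
    p,r=fit(o,[.25,-.28,0.1]); print('wedge',p,np.degrees(p[2])); print(r.T)
st=([(-69.6,90,60),(-50.1,90,60),(-50.1,-90,60),(-69.6,-90,60),(62,90,70),(62,-90,70),(70.4,-90,70),(70.4,90,70)],uc([(107,592),(100,525),(688,430),(692,492),(35,155),(612,65),(612,38),(40,133)],285,220,7))
p,r=fit({'top':st},[.4,-.03,.1]); print('stand',p,np.degrees(p[2])); print(r.T)
ps=p
tr=([(-72.7,37.5,35),(-72.7,-37.5,35),(-85,37.5,0),(-85,-37.5,0)],uc([(385,377),(628,340),(390,428),(622,390)],285,220,7))
p,r=fit({'top':tr},[.4,-.08,.1],.02); print('tray',p,np.degrees(p[2])); print(r.T)
c,s=np.cos(ps[2]),np.sin(ps[2]); d=p[:2]-ps[:2]; print('tray in stand',c*d[0]+s*d[1],-s*d[0]+c*d[1])
print('stand in side px', proj('side',world(ps,[(-69.6,90,60),(-69.6,-90,60),(-69.6,90,0),(70.4,90,70),(70.4,-90,70)])))
E
```

```text
wedge [ 0.4385 -0.3007  0.1621] 9.289022922624554
[[-0.0405  0.0008 -0.5806 -0.3603  0.4815  0.8372 -0.2188]
 [-1.065  -0.2174  0.8163  0.0966  0.1513 -0.3808  0.4177]]
wedge [ 0.439  -0.2988  0.1525] 8.734982447077247
[[-0.8102 -1.9599  0.6107 -0.146   0.1643 -0.1202  0.3967  0.0907  0.7535]
 [-1.155  -0.2327  0.5109  0.819   0.9419 -0.7341 -0.4787 -0.1098  0.1614]]
wedge [ 0.4388 -0.3002  0.154 ] 8.821678552757296
[[-0.2337 -0.1402 -0.9152 -0.6225  0.253   0.5528 -0.5373 -0.6561 -1.755
   0.8033  0.0509  0.3541  0.0404  0.5525  0.2826  0.9405]
 [-1.3281 -0.2245  0.573  -0.1147  0.1026 -0.4205  0.2145 -1.4887 -0.5894
   0.1372  0.4537  0.5662 -1.077  -0.8276 -0.4673 -0.2024]]
stand [ 0.5806 -0.0521  0.1648] 9.444613864286328
[[-0.3556 -0.8361 -0.1519  1.0397 -0.0974  1.3679  0.6335 -1.4272]
 [ 0.2061  0.4913 -0.0967  0.2169  0.3265 -0.4591 -0.4163 -0.3924]]
tray [ 0.6401 -0.0847  0.1586] 9.087780304183466
[[ 0.095   0.238  -0.5231  0.1296]
 [-0.028  -0.3047  0.1563  0.1711]]
tray in stand 0.0533629032147074 -0.04187048380556915
stand in side px [[371.4473 279.9218]
 [373.1604 216.9098]
 [370.0976 301.1538]
 [296.3647 272.6692]
 [306.1433 210.6013]]
```

```bash
cat >> h.py <<'E'
ST=np.array([.5806,-.0521,np.radians(9.4)]); WG=np.array([.4388,-.3003,np.radians(9.0)])
def ori(yaw,flip=1):
    c,s=np.cos(yaw)*flip,np.sin(yaw)*flip
    return np.array([[-s,c,0],[c,s,0],[0,0,-1.]]).T.reshape(3,3) if 0 else np.column_stack([(-s,c,0),(c,s,0),(0,0,-1.)])
def tcp(xs,ys,zb,p=ST): return world(p,[(xs+1,ys,0)])[0][:2].tolist()+[zb+.061]  # zb wedge underside height
E
python3 - <<'E'
from h import *
from rig import robot, claw, get_image
import cv2
np.set_printoptions(precision=4,suppress=True)
best=[(f,robot.solve_ik(tcp(0,0,.12,WG),ori(WG[2],f))) for f in(1,-1)]
print(best)
q0=np.array(robot.observe()["joints"])
f,q=min([b for b in best if b[1] is not None],key=lambda b:abs(np.array(b[1])-q0).max())
print(f,robot.solve_ik(tcp(-37,-42,.03),ori(ST[2],f)))
robot.move_l([.171,.601,.28],vel=.2)
robot.movep(tcp(0,0,.15,WG),ori(WG[2],f))
print(robot.observe()["time"],robot.observe()["tool_pos"])
robot.move_l(tcp(0,0,.03,WG),vel=.15); robot.move_l(tcp(0,0,0,WG),vel=.06,force_limit=8)
s=robot.observe();print(s["tool_pos"],s["force"])
claw.grasp(); s=robot.observe();print(s["opening"],s["gripper_force"],s["force"])
robot.move_l(tcp(0,0,.11,WG),vel=.12)
robot.move_l(tcp(-37,-42,.11),vel=.2,ori=ori(ST[2],f))
robot.dwell(.2)
s=robot.observe();print(s["time"],s["opening"],s["tool_pos"],s["force"])
ims=[]
for n,(x,y) in (("top",(270,190)),("side",(270,130))):
    d=get_image(n)["frame"]; cv2.imwrite(f"pics/{n}1.png",d); ims.append(cv2.resize(d[y:y+150,x:x+130],None,fx=3,fy=3,interpolation=cv2.INTER_CUBIC))
c=np.hstack(ims); cv2.imwrite("pics/c3.png",np.clip(255*(c/255.)**.6,0,255).astype(np.uint8))
E
```

```text
[(1, array([-0.227 ,  0.4465,  0.9783,  1.9069, -0.4345,  1.0179,  1.0988])), (-1, array([-0.2933,  0.5007,  1.0874,  1.9084, -0.5134,  1.046 , -1.9709]))]
1 [-0.5278  0.6259  0.8682  1.9027 -0.6076  0.8995  0.808 ]
3.8417 [ 0.4402 -0.2996  0.2109]
[ 0.4397 -0.3003  0.061 ] [-0.103  -0.1165 -0.4331]
0.013996177502239296 29.98749554157257 [ 0.8205  0.0694 -0.9892]
9.2083 0.013709086291755202 [ 0.5517 -0.1002  0.1711] [-0.0031  0.1895 -0.624 ]
```

View pics/c3.png

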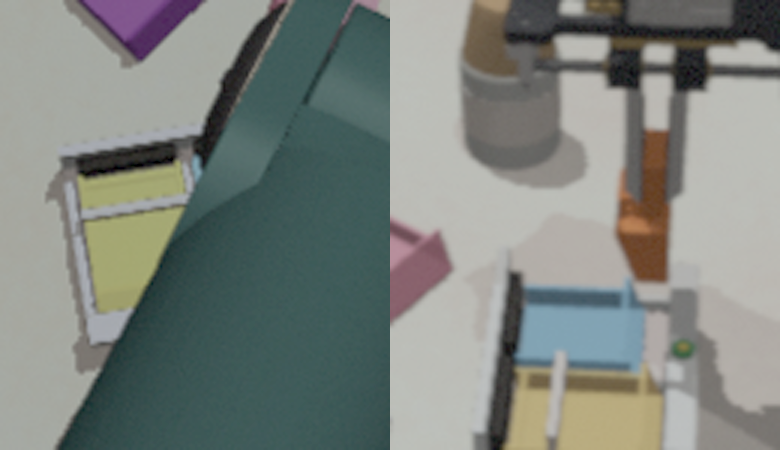

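The wedge is held upright: its bottom corners are at about (635,278) and (667,280) in the crop. The arm hides the top view, so I'll cross-check the stand's x in the side view with an enlarged crop of its back end.

Run:
```python
from h import *
import cv2
W=np.r_[world(ST,[(-37,-42,0)])[0][:2],ST[2]]
print(((proj('side',world(W,[(11,33,0),(-11,33,0),(25.7,33,42),(-11,33,42)],.11))-[270,130])*3+[390,0]).round(1))
im=cv2.imread("pics/side0.png")[200:310,290:390]; k=7
im=cv2.resize(im,None,fx=k,fy=k,interpolation=cv2.INTER_CUBIC); im=np.clip(255*(im/255.)**.6,0,255).astype(np.uint8)
im=im[:600]
L=[(-50.1,90,60),(-50.1,-90,60),(-69.6,-90,60),(-69.6,90,60),(62,90,70),(62,-90,70),(-50.1,-3,20),(-50.1,-83,20)]
U=(proj('side',world(ST,L))+.5-[290,200])*k
for u in U: cv2.drawMarker(im,tuple(int(v) for v in u),(0,0,255),cv2.MARKER_CROSS,12,1)
cv2.imwrite("pics/c4.png",im)
```

```text
[[632.7 280.9]
 [667.  282.3]
 [610.4 229.3]
 [669.2 231.6]]
```

View pics/c4.png

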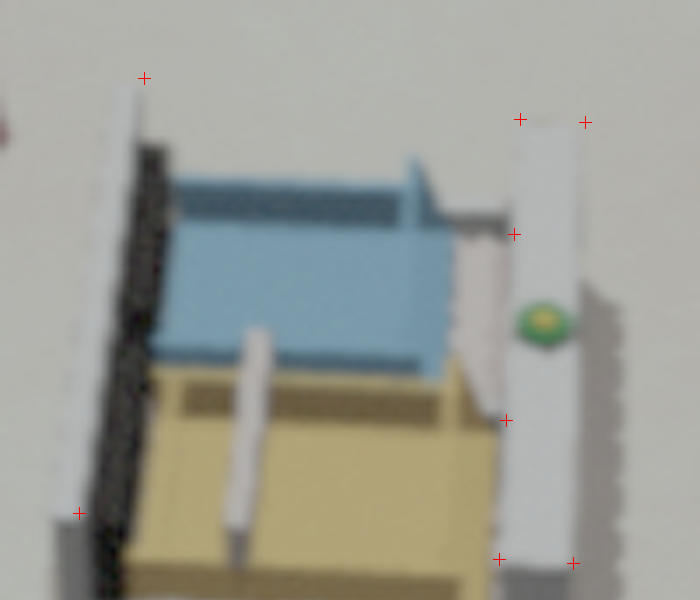

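The side view agrees to within about 1 mm, suggesting the stand sits about 0.5 mm further in +x with slightly more yaw. Next I'll lower the wedge in, guarded by force.

Run:
```python
from h import *
from rig import robot
np.set_printoptions(precision=4,suppress=True)
o=ori(np.radians(9.6))
def st(m):
    s=robot.observe(); c,q=np.cos(ST[2]),np.sin(ST[2]); F=s["force"]; d=np.array(s["tool_pos"])[:2]-ST[:2]
    print(m,round(s["time"],2),"zb",round(s["tool_pos"][2]-.061,4),"xs",round((c*d[0]+q*d[1])*1e3-1,2),"Fx,Fy,Fz",np.round([c*F[0]+q*F[1],-q*F[0]+c*F[1],F[2]],2),"T",s["torque"],s["opening"])
robot.move_l(tcp(-36.5,-42,.066),vel=.12,ori=o); robot.dwell(.2); st('above')
h=robot.move_l(tcp(-36.5,-42,.04),vel=.03,force_limit=5); robot.dwell(.1); st(f'in {h}')
if not h:
    h=robot.move_l(tcp(-41.5,-42,.04),vel=.015,force_limit=4); robot.dwell(.1); st(f'wall {h}')
```

```text
above 10.03 zb 0.0667 xs -36.11 Fx,Fy,Fz [ 0.61 -0.1  -1.21] T [-0.0185  0.0549  0.0643] 0.01325680512064381
in False 11.14 zb 0.0402 xs -36.4 Fx,Fy,Fz [ 0.07  1.32 -0.25] T [-0.0481  0.0804  0.0308] 0.01375568032782808
wall True 11.51 zb 0.0399 xs -38.36 Fx,Fy,Fz [ 2.88 -0.39  0.32] T [ 0.0948 -1.0146 -0.0108] 0.01413674998925559
```

Run:
```python
from h import *
from rig import robot
o=ori(np.radians(9.6))
def st(m):
    s=robot.observe(); c,q=np.cos(ST[2]),np.sin(ST[2]); F=s["force"]; d=np.array(s["tool_pos"])[:2]-ST[:2]
    print(m,round(s["time"],2),"zb",round(s["tool_pos"][2]-.061,4),"xs",round((c*d[0]+q*d[1])*1e3-1,2),"Fx,Fy,Fz",np.round([c*F[0]+q*F[1],-q*F[0]+c*F[1],F[2]],2),round(s["opening"],4)); return F[2]
for z in (.036,.033,.031,.029,.0275,.026,.025,.024):
    h=robot.move_l(tcp(-38.6,-42,z),vel=.02,force_limit=9); robot.dwell(.12)
    if st((z,h))>9: break
```

```text
(0.036, False) 11.96 zb 0.0359 xs -38.39 Fx,Fy,Fz [ 4.78 -0.04 -0.18] 0.0141
(0.033, False) 12.38 zb 0.0328 xs -38.35 Fx,Fy,Fz [ 5.69 -0.32 -0.87] 0.0139
(0.031, False) 12.74 zb 0.0308 xs -38.36 Fx,Fy,Fz [ 5.91  0.73 -0.54] 0.0141
(0.029, False) 13.11 zb 0.0288 xs -38.34 Fx,Fy,Fz [ 5.88  0.59 -0.08] 0.0137
(0.0275, False) 13.47 zb 0.0273 xs -38.34 Fx,Fy,Fz [7.23 0.71 1.7 ] 0.0136
(0.026, False) 13.84 zb 0.0258 xs -38.33 Fx,Fy,Fz [ 6.09 -0.47  1.66] 0.0137
(0.025, False) 14.21 zb 0.0248 xs -38.35 Fx,Fy,Fz [ 5.26 -1.07  3.03] 0.0139
(0.024, False) 14.57 zb 0.0239 xs -38.34 Fx,Fy,Fz [ 4.94 -1.53  3.9 ] 0.0137
```

Run:
```python
from h import *
from rig import get_image,robot
import cv2
d=get_image("side")["frame"]; cv2.imwrite("pics/side2.png",d)
x,y,k=290,155,7
im=cv2.resize(d[y:y+85,x:x+110],None,fx=k,fy=k,interpolation=cv2.INTER_CUBIC); im=np.clip(255*(im/255.)**.6,0,255).astype(np.uint8)
W=np.r_[world(ST,[(-38.3,-42,0)])[0][:2],np.radians(9.6)]
P=(proj('side',world(W,[(25.7,33,42),(-11,33,42),(8,20,84),(-6,20,84)],.0239))+.5-[x,y])*k
for u in P: cv2.drawMarker(im,tuple(int(v) for v in u),(0,0,255),cv2.MARKER_CROSS,12,1)
cv2.imwrite("pics/c5.png",im); print(robot.observe()["orientation"][:,2])
```

```text
[ 3.59471736e-04 -3.41152635e-04 -9.99999877e-01]
```

View pics/c5.png

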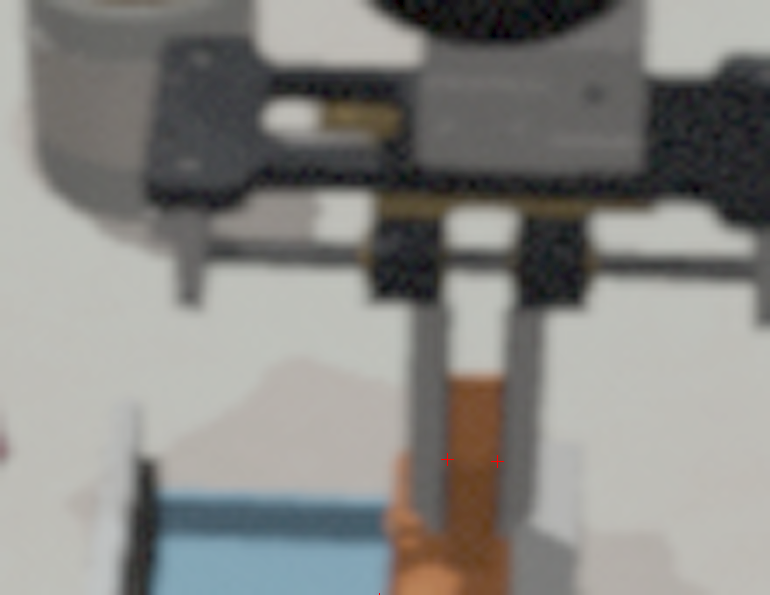

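The wedge sits upright in the gap behind the blue tray with its plate top near (475,380), and nothing is jammed. I'll push further.

Run:
```python
from h import *
from rig import robot,get_image
import cv2
o=ori(np.radians(9.6))
def st(m):
    s=robot.observe(); c,q=np.cos(ST[2]),np.sin(ST[2]); F=s["force"]; d=np.array(s["tool_pos"])[:2]-ST[:2]
    print(m,round(s["time"],2),"zb",round(s["tool_pos"][2]-.061,4),"xs",round((c*d[0]+q*d[1])*1e3-1,2),"Fx,Fy,Fz",np.round([c*F[0]+q*F[1],-q*F[0]+c*F[1],F[2]],2),round(s["opening"],4)); return F[2]
for z in (.023,.022,.021,.020,.019,.018):
    h=robot.move_l(tcp(-38.6,-42,z),vel=.02,force_limit=9); robot.dwell(.15)
    if st((z,h))>9.5: break
d=get_image("side")["frame"]; cv2.imwrite("pics/side3.png",d)
a,b=[cv2.resize(cv2.imread(f"pics/side{i}.png")[185:285,290:385],None,fx=4,fy=4,interpolation=cv2.INTER_CUBIC) for i in (0,3)]
cv2.imwrite("pics/c6.png",np.clip(255*(np.hstack([a,b])/255.)**.6,0,255).astype(np.uint8))
```

```text
(0.023, False) 15.03 zb 0.0231 xs -38.33 Fx,Fy,Fz [ 5.36 -0.46  6.98] 0.0141
(0.022, False) 15.43 zb 0.022 xs -38.33 Fx,Fy,Fz [ 5.33 -0.23  5.9 ] 0.0141
(0.021, False) 15.82 zb 0.021 xs -38.34 Fx,Fy,Fz [ 5.5  -0.58  5.38] 0.0137
(0.02, False) 16.23 zb 0.02 xs -38.29 Fx,Fy,Fz [ 5.55 -0.63  6.36] 0.0138
(0.019, False) 16.62 zb 0.0197 xs -38.29 Fx,Fy,Fz [-1.12  1.1  21.45] 0.0138
```

View pics/c6.png

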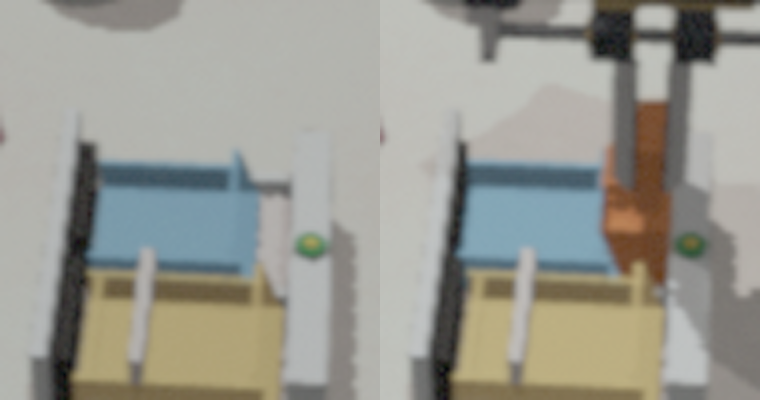

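The blue tray has moved against its seal and the visible strip has narrowed by about 2 px (about 4 mm). The hard stop at underside z = 20 mm matches the lane floor. I'll check whether the wedge has really bottomed or slipped in the grip.

Run:
```python
from h import *
import cv2
k=10; x,y=330,205
im=cv2.imread("pics/side3.png")[y:y+55,x:x+65]
im=cv2.resize(im,None,fx=k,fy=k,interpolation=cv2.INTER_CUBIC); im=np.clip(255*(im/255.)**.55,0,255).astype(np.uint8)
W=np.r_[world(ST,[(-38.3,-42,0)])[0][:2],np.radians(9.6)]
for zb,col in ((.02,(0,0,255)),(.025,(255,0,0))):
    P=(proj('side',world(W,[(25.7,33,42),(-11,33,42),(25.7,-33,42),(8,-20,84)],zb))+.5-[x,y])*k; print(P.round())
    for u in P: cv2.drawMarker(im,tuple(int(v) for v in u),col,cv2.MARKER_CROSS,14,1)
cv2.imwrite("pics/c7.png",im)
```

```text
[[143. 371.]
 [328. 378.]
 [159. 153.]
 [247.  40.]]
[[143. 352.]
 [328. 360.]
 [159. 135.]
 [247.  21.]]
```

View pics/c7.png

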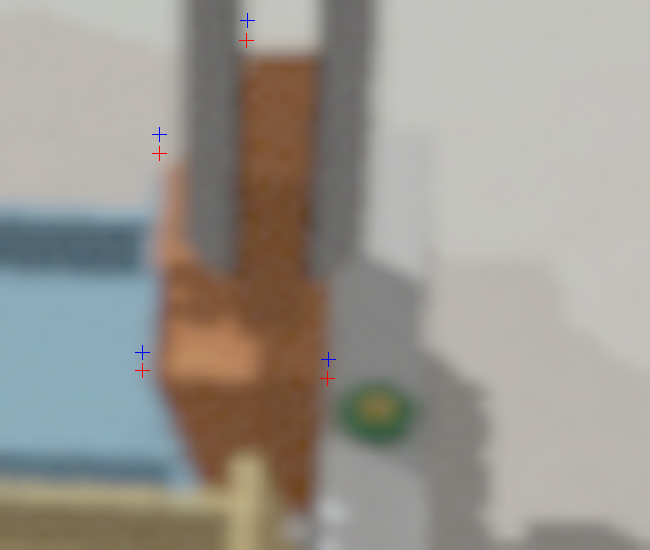

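Run:
```python
from rig import robot,ticket
import numpy as np
robot.dwell(.5); F=[]
for _ in range(5): robot.dwell(.05); s=robot.observe(); F.append(np.r_[s["force"],s["torque"]])
print(s["time"],np.mean(F,0).round(2),s["tool_pos"],s["opening"],s["gripper_force"])
if 10<np.mean(F,0)[2]<35: print(ticket.close_job())
```

```text
17.425 [-0.53  1.08 21.9   0.17  0.33  0.12] [ 0.55073747 -0.10008802  0.08072488] 0.013630442301589425 30.00777840614319
the job is handed in; nothing more can be done
None
```

The job is handed in at about 17.4 s: the orange wedge is fully down behind the short blue tray, still gripped and held down with about 22 N, and it appears to rest on the lane floor. The side camera shows the tray against its seal, compressed by roughly 3–4 mm. I couldn't confirm the tray is exactly square because the arm blocks the top camera, and I never steered the arm at the amber tray, dishes, rack or bottle.

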